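# Refit the paper pad machine's splined feed wheel

### The job

The feed wheel of the paper pad machine was taken off to clear a jam. Put it back on the machine's upright splined shaft with the square collar up: rock it gently about the shaft until the splines mesh (never lean on it with more than about 3 kg, and do not let it drop), press it fully home on the shoulder, then swing the keeper arm all the way round over the wheel so that it cannot climb off. Leave the other things on the bench where they are.

Things in the scene. Friction and masses are not known exactly. Their poses are not given: they have to be found in the camera images.
- feed_wheel: The loose feed wheel, 54 mm high, about 0.3 kg, lies on the bench collar up. Black rubber tyre 76 mm across at the bottom (0 to 24 mm up), aluminium square collar above it. Origin: centre of the underside, z up the bore. Bore open at both ends: 28 mm clear, with four slots 9.6 mm wide and 36 mm across. It fits the shaft every 90 degrees, with some 2.5 degrees of play.
- wheel_collar (a point): Point on the wheel's axis at mid-height of the square collar, 40 mm above the wheel's underside; axes as the wheel's. The collar, corners cut off, reaches from 24 to 54 mm above the underside and is 44 mm across flats; its flats face 0, 90, 180, 270 degrees from x, and a slot of the bore lies behind each flat.
- pad_machine: Grey machine fixed to the bench, 200 mm square, deck 64 mm high, front (switch, dial) at -x. Origin: on the bench under the shaft's axis, z up. Round the shaft: idler roller at x +56 mm, 22 mm thick, 94 mm high; thin paper guides, 90 mm high, at x 30 and 55, y 51 to 89 mm on either side; open guard hood at the rear (x from 75 mm), 155 mm high; keeper post at y -80 mm.
- shoulder (a point): Point on the shaft's axis, on the round shoulder (48 mm across) at its foot, 70 mm above the bench. The wheel is home when its underside rests here; its top is then 124 mm above the bench. Axes as the machine's.
- shaft_tip (a point): Centre of the splined shaft's upper end, 118 mm above the bench. The top 18 mm is a plain nose 26 mm thick, its last 6 mm tapered to 15 mm; below it, 30 mm high, four splines 8 mm wide, 34 mm across; unmeshed, the wheel stops 30 mm short of home. Axes are the machine's: the splines' angle is not reported. Greased; turns stiffly (0.15 N m): light rocking on the spline ends will not carry it.
- keeper_knob (a point): Middle of the black upright knob at the end of the keeper arm, 16 mm thick, from 137 to 164 mm above the bench; this point is 150 mm up and 98 mm from the arm's upright hinge. The arm and the white button under it clear the wheel's top by 3 mm when the wheel is home; a wheel that is not home blocks the arm.
- keeper_hinge (a point): On the keeper arm's upright hinge axis, 128 mm above the bench, at x 0, y -80 mm of the machine; axes as the machine's.
- keeper (a joint): Keeper arm angle, rad: 0 open, the arm points to the machine's front (-x); grows clockwise seen from above to 1.57, shut at its stop, the arm points to +y of the machine, over the shaft's end. It turns with light friction (0.1 N m) and stays where it is left.
- spare_tape: Roll of brown parcel tape lying flat, 78 mm across, 36 mm high; origin under its middle. Leave it alone.
- wrench: Steel wrench lying flat, 160 mm long; origin under its middle. Leave it alone.
- glue_stick: Glue stick standing upright, white with a red cap, 29 mm thick, 96 mm high; origin under its middle, z up. Leave it alone.
Things that resemble listed ones, but are neither listed nor needed, are in the scene too. What is shaped like the feed_wheel but green or purple is not meant.

How it is judged:
By the outcome, as a careful person would: the job done as asked, in the order asked, and still so for the second after the job is handed in, with the robot touching nothing.
It also fails if it takes over 67 s, if anything falls off the work surface, if the arm or the gripper's body presses on something with over 40 N, if the wrist force passes 120 N, or if a joint passes its speed limit or range.

### The arm

A 6-joint arm with a two-finger parallel gripper is mounted at the origin on a cart in front of the work surface, level with it; the furniture and walls round the work are solid. World frame = base frame: x ahead of the robot, y to its left, z up, the work surface at z = 0. Lengths are in m, angles in rad, forces in N, time in s.
With the tool pointing down it reaches from about 0.3 to 0.75 m from the base axis. Payload 8.5 kg.
Tool frame: the origin (TCP) lies at the very end of the fingers, on their centre line; the grasp point (between the pads) lies 19 mm behind it (grasp_offset is the z of the grasp point in the tool frame, in m); z points along the fingers, y is the line along which they close (so a half turn about z gives the same grasp; the last joint's range is limited). The gripper opens to 85 mm and grips with 20 to 120 N. Pads are 22 mm wide; open, the fingers measure 114 mm over their backs; the gripper's body (76 mm by 85 mm) begins 54 mm behind the grasp point. The pads swing forward as they close: fully open they stand 13 mm farther back than shut.
Start: joints at [-1.534, 0.381, 1.297, -0, 1.464, -0.215], TCP at [0.137, -0.533, 0.231] pointing down, gripper open.
Joint ranges: [-3.11, 3.11], [-0.89, 2.33], [0.22, 2.48], [-1.42, 4.56], [0.17, 2.85], [-2.88, 2.88]. Speed limits (rad/s): [2.39, 2.39, 3.14, 3.14, 3.14, 3.14].

### API

Orientations are given as [roll, pitch, yaw] about the fixed x, y, z axes, in that order (R = Rz(yaw) Ry(pitch) Rx(roll)).
In Python, from workcell import state, grab_frame, close_job, look_for, grasp_offset gives the robot as it stands.
- The arm moves only by the shell command python3 -m inch 'ROWS'. ROWS is JSON, one flat list of numbers, 7 for each row, row after row: the shift along the tool's x, y, z in m, then the turn, a rotation vector about the tool's x, y, z in rad, then the closure, from 0 (fully open) to 1 (shut). In form: [tx, ty, tz, wx, wy, wz, gripper, tx, ty, tz, wx, wy, wz, gripper, ...]. A call has 1 to 20 rows; each row is the pose to reach, as a shift and turn from the pose commanded when the call began, along the tool's axes at that moment; what a row does not reach only later rows make up. A row lasts 1/10 s, in which the tool goes at most 50 mm and 8.59 degrees, less where a joint would pass 70% of its speed; a pose out of reach is approached as far as the arm can. A call with a gripper value outside its range is refused whole. The fingers move at their own pace and stop on an object; the grip force is fixed at half the most. Time passes only in rows, so rows that repeat a pose let the fingers close. It gives the time, the measured TCP pose, the force, the opening and the grip force at its end, in the units of the state.
- state(): the state, without advancing time (a new reading comes with each control period).
- grab_frame(name): name is "side" or "top" or "wrist"; returns a dict with "frame" (480x640x3 uint8, red, green, blue), "camera_matrix" (3x3 intrinsics, pixels), "R" (3x3) and "t" (3): a world point X has camera coordinates R X + t. Camera axes: x right, y down, z forward; pixel columns grow to the right and rows downward; lengths in m; the calibration is good to about 2 mm. A picture is of the moment at which its call begins. There is no depth.
- close_job(): hands the job in; it is judged then, once.
Trained networks look in a picture, given as the dict that the camera call returned (one of the last four; its "shot" number tells which), for a name from the list of things; names that differ only in an ending like _2 or _b are one class to them, and where a whole thing is asked for, a point or a joint stands for the part that bears it (a point fixed in the world has none). Each returns a list of dicts, best first, with "conf" (0 to 1); they miss things now and then, are a little off and sometimes report something else, mostly with a low value. They report only what shows in the picture. A call takes as long as a camera call. They do not tell look-alikes from the thing itself.
- look_for(picture, target): "xyz" ([x, y, z] in m, in the coordinates of the camera as it stood for that picture, good to about 4 mm: the middle of the surface that is visible of it).
The state is a dict: "clock": time; "qpos": joint angles; "qvel": joint speeds; "effort": joint torques, N m; "position": TCP position; "orientation": TCP orientation; "contact_force": force on the tool from outside, world axes, zero at the start; "torque": the same for the moment, N m; "opening": finger opening in m; "grip_force": force on a finger pad.
Only numpy, scipy, OpenCV 4.12 (cv2) and the standard library are available. Lean on these libraries where they do the work, as an engineer would, in place of code of your own. Each camera call takes 0.05 s, during which the arm holds its last target. There are 200 camera calls.

## Working session

There is one attempt and no reset: what is moved stays moved. The work goes in short steps, Python scripts to look and compute and a shell command to move; the robot and the scene stay as the last step left them, time stands still between calls to the robot, and variables do not carry over. Pictures are saved under pics/ and viewed, at most 10 in all, crops included, and the job is handed in when it is done.

```bash
mkdir -p pics
cat > h.py <<'E'
import numpy as np, cv2
from workcell import state, grab_frame, close_job, look_for, grasp_offset
def look(p,n):
    o=[]
    for d in look_for(p,n):
        c=np.array(d["xyz"]); X=p["R"].T@(c-p["t"]); uv=p["camera_matrix"]@c; o.append((d["conf"],X.round(4).tolist(),(uv[:2]/uv[2]).round().tolist()))
    return o
def ray(p,u,v,z):
    d=p["R"].T@np.linalg.inv(p["camera_matrix"])@[u,v,1.]; c=-p["R"].T@p["t"]
    return c+d*(z-c[2])/d[2]
def proj(p,X):
    c=p["R"]@np.array(X)+p["t"]; uv=p["camera_matrix"]@c; return uv[:2]/uv[2]
def save(p,f): cv2.imwrite("pics/"+f,cv2.cvtColor(p["frame"],cv2.COLOR_RGB2BGR))
E
python3 - <<'E'
from h import *
print(state(), grasp_offset)
for c in("top","side"):
    p=grab_frame(c); save(p,c+"1.png"); print(c,(-p["R"].T@p["t"]).round(3),p["R"].round(2).tolist())
    for n in("feed_wheel","pad_machine","keeper_knob","spare_tape","wrench","glue_stick"): print(n,look(p,n))
E
```

```text
{'clock': 0.0, 'qpos': array([-1.53430371e+00,  3.81203200e-01,  1.29829689e+00,  2.70168248e-05,
        1.46359927e+00, -2.15336996e-01]), 'qvel': array([-0.00061055, -0.00192726,  0.00032986, -0.00030463,  0.00060452,
        0.00109854]), 'effort': array([ 3.04047480e-04, -4.48465204e+01, -2.31281036e+01, -2.16892945e-04,
        4.77470137e-03,  1.44018077e-06]), 'position': array([ 0.13702045, -0.53234367,  0.23069573]), 'orientation': array([-3.14012648e+00, -3.48185738e-04,  2.51826450e-01]), 'contact_force': array([ 0.03452138, -0.79497099, -0.58287838]), 'torque': array([-0.0050717 ,  0.00645162, -0.04125385]), 'grip_force': 0.0, 'opening': 0.08541300489319076} -0.0187
top [0.459 0.113 1.088] [[0.01, -1.0, -0.03], [-1.0, -0.0, -0.1], [0.1, 0.03, -0.99]]
feed_wheel [(0.91, [0.415, 0.1761, 0.0254], [297.0, 299.0]), (0.68, [0.5153, 0.2519, 0.0242], [267.0, 258.0]), (0.57, [0.4681, 0.3783, 0.0258], [215.0, 277.0])]
pad_machine [(0.93, [0.6313, 0.0488, 0.0616], [350.0, 209.0]), (0.63, [0.4134, -0.1949, 0.0074], [450.0, 301.0]), (0.45, [0.4693, 0.3749, 0.0256], [216.0, 276.0])]
keeper_knob [(0.94, [0.5436, 0.0017, 0.1409], [375.0, 242.0])]
spare_tape [(0.59, [0.6629, 0.4452, 0.0298], [190.0, 198.0])]
wrench [(0.8, [0.4121, -0.1945, 0.008], [450.0, 301.0])]
glue_stick [(0.69, [0.7144, 0.371, 0.0897], [214.0, 172.0])]
side [0.025 1.076 0.923] [[-0.86, -0.51, 0.02], [-0.31, 0.49, -0.81], [0.41, -0.7, -0.58]]
feed_wheel [(0.92, [0.4595, 0.3997, 0.0194], [307.0, 389.0]), (0.81, [0.5018, 0.2782, 0.0241], [322.0, 341.0]), (0.7, [0.4045, 0.1991, 0.0241], [382.0, 336.0])]
pad_machine [(0.63, [0.6194, 0.0693, 0.0656], [326.0, 256.0])]
keeper_knob [(0.73, [0.5309, 0.0109, 0.1335], [373.0, 231.0])]
spare_tape [(0.76, [0.6534, 0.4501, 0.0262], [210.0, 364.0])]
wrench [(0.8, [0.4069, -0.1836, 0.0041], [449.0, 251.0])]
glue_stick [(0.93, [0.7093, 0.3873, 0.0587], [207.0, 323.0])]
```

Run:
```python
import cv2
a=cv2.imread("pics/top1.png"); c=a[130:340,180:430]; cv2.imwrite("pics/top1c.png",cv2.resize(c,None,fx=2.8,fy=2.8,interpolation=cv2.INTER_CUBIC))
```

```text
(no output)
```

View pics/top1c.png

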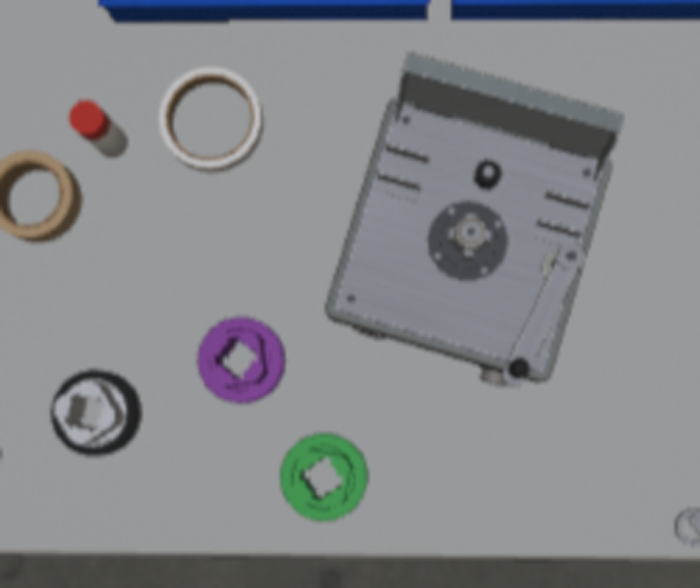

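View pics/side1.png

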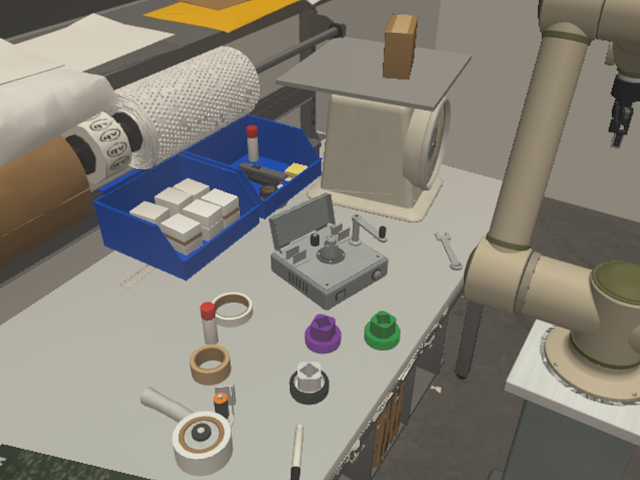

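The feed wheel is the black-tyred one, at about (215,277) in the top view. The shaft tip is at (348,213), the knob at (365,261) and the hinge at about (383,221). The machine is yawed by about -17°.

Run:
```python
from h import *
p=grab_frame("top")
f=lambda u,v,z: ray(p,180+u/2.8,130+v/2.8,z)
S=f(471,233,.118); K=f(519,367,.164); H=f(571,256,.14); W=f(90,411,.054)
W2=f(96,411,.024)
print("shaft",S,"knob",K,"hinge",H,"wheel",W,W2)
hy=(S-H)[:2]; print(np.linalg.norm(hy),np.linalg.norm((K-H)[:2]))
print("yaw",np.degrees(np.arctan2(-hy[0],hy[1])),np.degrees(np.arctan2(*(H-K)[1::-1])))
s=state(); P=s["position"];y=s["orientation"][2]
w=grab_frame("wrist"); c=-w["R"].T@w["t"]-P; 
print("cam in tool",[c[0]*np.cos(y)+c[1]*np.sin(y),c[0]*np.sin(y)-c[1]*np.cos(y),-c[2]],"view dir",w["R"][2], w["camera_matrix"][0,0])
for T,ya in (([.45,-.2,.3],-.3),([.58,.05,.3],-.3)):
    d=np.array(T)-P; print(d[0]*np.cos(y)+d[1]*np.sin(y),d[0]*np.sin(y)-d[1]*np.cos(y),-d[2],y-ya)
```

```text
shaft [0.61140094 0.057453   0.118     ] knob [0.5021127  0.02422768 0.164     ] hinge [ 0.58990173 -0.01899525  0.14      ] wheel [0.46822691 0.37741478 0.054     ] [0.46852831 0.37980873 0.024     ]
0.0794137936952157 0.09785261758718698
yaw -15.707346283060309 -26.213327258718753
cam in tool [np.float64(0.06541395605134079), np.float64(-0.001785048700786003), np.float64(-0.14281435964524758)] view dir [-0.25533166 -0.06597375 -0.96460003] 409.71515164796017
0.38598796089256243 -0.24416062445143788 -0.0686692462562618 0.5518245407355522
0.574180525939141 -0.45388319944323346 -0.0686692462562618 0.5518245407355522
```

```bash
python3 -m inch '[0.386,-0.244,-0.07,0,0,0.55,0, 0.386,-0.244,-0.07,0,0,0.55,0, 0.386,-0.244,-0.07,0,0,0.55,0, 0.386,-0.244,-0.07,0,0,0.55,0, 0.386,-0.244,-0.07,0,0,0.55,0, 0.386,-0.244,-0.07,0,0,0.55,0, 0.386,-0.244,-0.07,0,0,0.55,0, 0.386,-0.244,-0.07,0,0,0.55,0, 0.386,-0.244,-0.07,0,0,0.55,0, 0.386,-0.244,-0.07,0,0,0.55,0, 0.574,-0.454,-0.07,0,0,0.55,0, 0.574,-0.454,-0.07,0,0,0.55,0, 0.574,-0.454,-0.07,0,0,0.55,0, 0.574,-0.454,-0.07,0,0,0.55,0, 0.574,-0.454,-0.07,0,0,0.55,0, 0.574,-0.454,-0.07,0,0,0.55,0, 0.574,-0.454,-0.07,0,0,0.55,0, 0.574,-0.454,-0.07,0,0,0.55,0, 0.574,-0.454,-0.07,0,0,0.55,0, 0.574,-0.454,-0.07,0,0,0.55,0]'
python3 - <<'E'
from h import *
print(state()["position"],state()["orientation"])
p=grab_frame("wrist"); save(p,"w1.png"); np.savez("w1.npz",**{k:p[k] for k in("camera_matrix","R","t")})
print(look(p,"keeper_knob"),look(p,"shaft_tip")[:2], proj(p,[.6114,.0575,.118]))
E
```

```text
clock: 2.8
position: [0.5795, 0.0489, 0.3016]
orientation: [3.141, -0.0, -0.3]
contact_force: [-0.0, -0.6, -0.6]
opening: 0.0855
grip_force: 0.0
[0.5795364  0.04892764 0.30156527] [ 3.14149716e+00 -2.28998850e-04 -2.99860453e-01]
[(0.8, [0.5512, 0.0005, 0.1406], [386.0, 229.0])] [(0.72, [0.5484, 0.003, 0.1369], [383.0, 232.0]), (0.7, [0.6489, 0.0504, 0.0601], [290.0, 123.0])] [291.93197657 172.10913801]
```

View pics/w1.png

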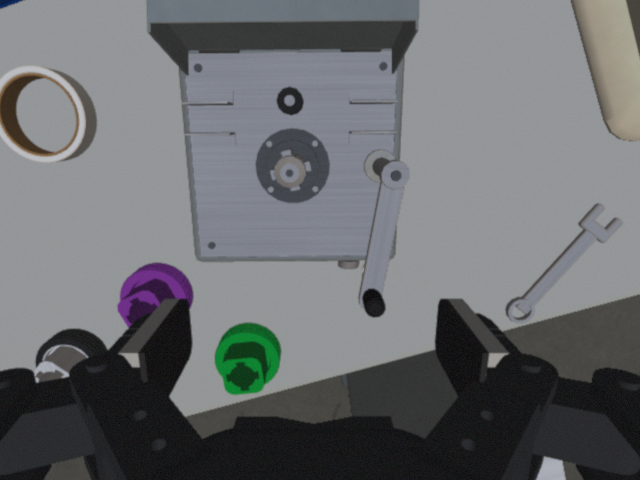

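Run:
```python
import cv2
a=cv2.imread("pics/w1.png"); c=a[130:210,250:330]; cv2.imwrite("pics/w1c.png",cv2.resize(c,None,fx=7,fy=7,interpolation=cv2.INTER_CUBIC))
```

```text
(no output)
```

View pics/w1c.png

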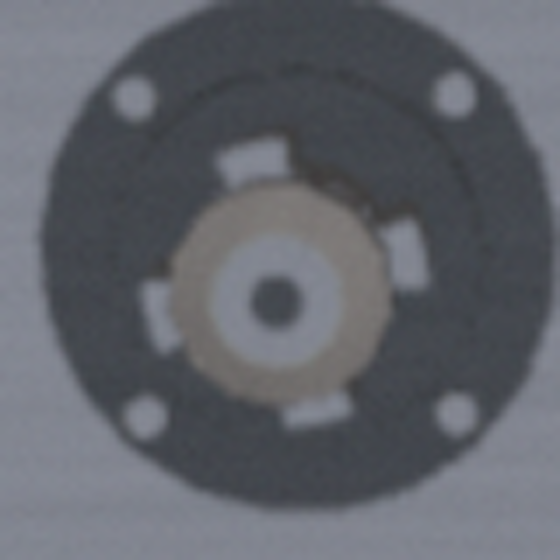

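The spline outer edges in the crop are at about (250,147), (420,253), (320,417) and (150,318). The tip centre is at (276,302).

Run:
```python
from h import *
p=dict(np.load("w1.npz"))
g=lambda u,v,z: ray(p,250+(u+.5)/7-.5,130+(v+.5)/7-.5,z)
T,R,B,L=[g(*a,.1) for a in((250,147),(420,253),(320,417),(150,318))]
print("tip",g(276,302,.118),"spl centre",(T+B)/2,(L+R)/2,(T+R+B+L)/4)
for a,b in((T,B),(L,R)): d=(a-b)[:2]; print(np.linalg.norm(d),np.degrees(np.arctan2(d[1],d[0])))
bolts=[g(*a,.064) for a in((134,98),(455,94),(457,412),(145,416))]; print("bolts c",np.mean(bolts,0)); 
d=(bolts[1]-bolts[0]+bolts[2]-bolts[3])[:2];print("machine yaw",np.degrees(np.arctan2(d[0],-d[1])))
H=ray(p,396,175,.14);K=ray(p,372,297,.164);print("hinge",H,"knob",K,np.linalg.norm((H-K)[:2]),np.degrees(np.arctan2(*(H-K)[1::-1])))
s=state();P=s["position"];y=s["orientation"][2]
for Q in ([.468,.378,.22],):
    d=np.array(Q)-P; print(d[0]*np.cos(y)+d[1]*np.sin(y),d[0]*np.sin(y)-d[1]*np.cos(y),-d[2])
```

```text
tip [0.61163121 0.05986694 0.118     ] spl centre [0.61171937 0.05972691 0.1       ] [0.61153066 0.05989215 0.1       ] [0.61162502 0.05980953 0.1       ]
0.03292470115589726 -3.300667594848363
0.033220533187288855 86.25681531856817
bolts c [0.6113973  0.06014884 0.064     ]
machine yaw -16.427448895076097
hinge [ 0.58869907 -0.01725597  0.14      ] knob [0.51079746 0.02540763 0.164     ] 0.08881915486665674 -28.707757512478267
-0.2036642459137225 -0.28115777804724534 0.08152058956251115
```

```bash
python3 -m inch '[-0.22,-0.273,0.08,0,0,0,0, -0.22,-0.273,0.08,0,0,0,0, -0.22,-0.273,0.08,0,0,0,0, -0.22,-0.273,0.08,0,0,0,0, -0.22,-0.273,0.08,0,0,0,0, -0.22,-0.273,0.08,0,0,0,0, -0.22,-0.273,0.08,0,0,0,0, -0.22,-0.273,0.08,0,0,0,0, -0.22,-0.273,0.08,0,0,0,0, -0.22,-0.273,0.08,0,0,0,0, -0.22,-0.273,0.08,0,0,0,0, -0.22,-0.273,0.08,0,0,0,0]'
python3 - <<'E'
from h import *
p=grab_frame("wrist"); np.savez("w2.npz",**{k:p[k] for k in("camera_matrix","R","t")})
print(state()["position"],look(p,"feed_wheel"), look(p,"wheel_collar")); u,v=proj(p,[.468,.378,.054]); print(u,v)
u0,v0=int(u)-80,max(0,int(v)-70); print(u0,v0)
cv2.imwrite("pics/w2c.png",cv2.cvtColor(cv2.resize(p["frame"][v0:v0+140,u0:u0+160],None,fx=4,fy=4,interpolation=cv2.INTER_CUBIC),cv2.COLOR_RGB2BGR))
E
```

```text
clock: 4.15
position: [0.4506, 0.3745, 0.2218]
orientation: [-3.141, -0.001, -0.3]
contact_force: [0.6, 0.2, 0.0]
opening: 0.0853
grip_force: 0.0
[0.45044421 0.37465475 0.22167775] [(0.81, [0.4688, 0.3809, 0.0291], [300.0, 186.0]), (0.79, [0.5188, 0.2675, 0.0241], [419.0, 82.0]), (0.62, [0.4136, 0.1899, 0.0226], [539.0, 181.0])] [(0.92, [0.5138, 0.2674, 0.0219], [420.0, 88.0]), (0.81, [0.4117, 0.1905, 0.0269], [541.0, 184.0]), (0.8, [0.469, 0.3822, 0.0217], [299.0, 185.0])]
303.1350549215617 190.77143606806763
223 120
```

View pics/w2c.png

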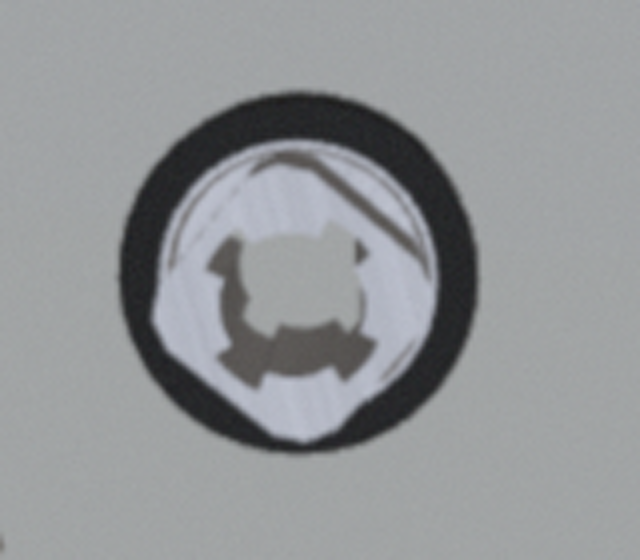

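Run:
```python
from h import *
p=dict(np.load("w2.npz"))
g=lambda u,v,z: ray(p,223+(u+.5)/4-.5,120+(v+.5)/4-.5,z)
P=[g(*a,.054) for a in((221,253),(362,362),(238,374),(352,243))]
for a,b in((0,1),(3,2)): d=(P[a]-P[b])[:2]; print((P[a]+P[b])/2,np.linalg.norm(d),np.degrees(np.arctan2(d[1],d[0]))%90)
for e in(((168,350),(272,432)),((310,165),(428,270)),((335,432),(410,345)),((170,265),(255,165))):
    d=(g(*e[0],.054)-g(*e[1],.054))[:2]; print("edge",np.degrees(np.arctan2(d[1],d[0]))%90,np.linalg.norm(d))
print("tyre",(g(298,92,.024)+g(298,452,.0))/2, (g(121,275,.024)+g(477,275,.024))/2,np.linalg.norm(g(121,275,.024)-g(477,275,.024)))
```

```text
[0.4653926  0.38483067 0.054     ] 0.03405960927511473 34.60675911913232
[0.46504043 0.38448687 0.054     ] 0.033625603940367274 31.73815282447302
edge 33.402226206191344 0.02565105848802462
edge 31.328412377473196 0.02976095551859314
edge 32.78273851417252 0.022565769956528814
edge 31.543731012775694 0.02498032678910958
tyre [0.4637765  0.38584126 0.012     ] [0.46704177 0.38409892 0.024     ] 0.07434191164255469
```

```bash
python3 -m inch '[0.0115,-0.0138,0.06,0,0,-0.872,0, 0.0115,-0.0138,0.06,0,0,-0.872,0, 0.0115,-0.0138,0.06,0,0,-0.872,0, 0.0115,-0.0138,0.06,0,0,-0.872,0, 0.0115,-0.0138,0.06,0,0,-0.872,0, 0.0115,-0.0138,0.06,0,0,-0.872,0, 0.0115,-0.0138,0.1,0,0,-0.872,0, 0.0115,-0.0138,0.13,0,0,-0.872,0, 0.0115,-0.0138,0.16,0,0,-0.872,0, 0.0115,-0.0138,0.18,0,0,-0.872,0, 0.0115,-0.0138,0.195,0,0,-0.872,0, 0.0115,-0.0138,0.195,0,0,-0.872,0]'
python3 -m inch '[0,0,0,0,0,0,1, 0,0,0,0,0,0,1, 0,0,0,0,0,0,1, 0,0,0,0,0,0,1, 0,0,0,0,0,0,1, 0,0,0,0,0,0,1, 0,0,0,0,0,0,1, 0,0,0,0,0,0,1]'
```

```text
clock: 5.5
position: [0.464, 0.3847, 0.0245]
orientation: [-3.141, 0.004, 0.573]
contact_force: [-0.3, 0.6, -0.8]
opening: 0.0855
grip_force: 0.0
clock: 6.3
position: [0.4655, 0.3856, 0.0277]
orientation: [3.141, -0.003, 0.574]
contact_force: [-0.1, -1.8, 6.7]
opening: 0.0431
grip_force: 63.0
```

```bash
python3 -m inch '[0,0,-0.015,0,0,0,1, 0,0,-0.04,0,0,0,1, 0,0,-0.08,0,0,0,1, 0,0,-0.12,0,0,0,1, 0,0,-0.16,0,0,0,1, 0,0,-0.2,0,0,0,1, 0,0,-0.21,0,0,0,1, 0,0,-0.21,0,0,0,1]'
python3 - <<'E'
from h import *
s=state();P=s["position"];y=s["orientation"][2]; print(P,y,s["contact_force"],s["torque"])
d=np.array([.6116,.0599])-P[:2]; print(d[0]*np.cos(y)+d[1]*np.sin(y),d[0]*np.sin(y)-d[1]*np.cos(y), y+.061)
E
```

```text
clock: 7.1
position: [0.4648, 0.3856, 0.237]
orientation: [3.141, -0.002, 0.574]
contact_force: [-0.1, -0.2, -3.9]
opening: 0.043
grip_force: 62.0
[0.46480802 0.38555187 0.23699563] 0.5739269497618154 [-0.09745322 -0.22544104 -3.88231101] [0.01329302 0.00161566 0.01136082]
-0.05353517516941449 0.3531727729337513 0.6349269497618153
```

```bash
python3 -m inch '[-0.0055,0.035,0,0,0,0.08,1, -0.0135,0.088,0,0,0,0.19,1, -0.02,0.135,0,0,0,0.3,1, -0.027,0.18,0,0,0,0.4,1, -0.034,0.225,0,0,0,0.5,1, -0.0405,0.267,0,0,0,0.6,1, -0.046,0.305,0,0,0,0.635,1, -0.05,0.333,0,0,0,0.635,1, -0.0535,0.353,0,0,0,0.635,1, -0.0535,0.353,0,0,0,0.635,1, -0.0535,0.353,0,0,0,0.635,1, -0.0535,0.353,0,0,0,0.635,1]'
python3 - <<'E'
from h import *
s=state();P=s["position"];y=s["orientation"][2]; print(P,s["orientation"],s["contact_force"],s["torque"])
for c in("wrist","side"):
    p=grab_frame(c); save(p,c+"3.png"); print(c,proj(p,[.6116,.0599,.118]),look(p,"feed_wheel"))
a=cv2.imread("pics/wrist3.png");b=cv2.imread("pics/side3.png")[130:310,240:440]
b=cv2.resize(b,None,fx=2,fy=2,interpolation=cv2.INTER_CUBIC); a=a[80:440,120:520]
cv2.imwrite("pics/m3.png",np.hstack([a,b]))
E
```

```text
clock: 8.3
position: [0.6108, 0.0609, 0.2351]
orientation: [-3.141, 0.002, -0.06]
contact_force: [-0.2, -0.0, -4.0]
opening: 0.0434
grip_force: 62.4
[0.6108069  0.06086832 0.23509056] [-3.14123322e+00  2.36801528e-03 -6.02678014e-02] [-0.20728166 -0.02244272 -3.95843416] [ 0.0027278  -0.00324343  0.02435542]
wrist [316.53003174 225.22974861] [(0.96, [0.5289, 0.2478, 0.0265], [119.0, 299.0]), (0.71, [0.6211, 0.0567, 0.2509], [328.0, 293.0]), (0.64, [0.6757, 0.0416, 0.0672], [336.0, 122.0]), (0.61, [0.4096, 0.1444, 0.0213], [244.0, 400.0])]
side [330.97652936 236.07694866] [(0.92, [0.5023, 0.2764, 0.0272], [322.0, 339.0]), (0.6, [0.4038, 0.1976, 0.0234], [382.0, 335.0]), (0.57, [0.5947, 0.083, 0.2314], [333.0, 200.0])]
```

View pics/m3.png

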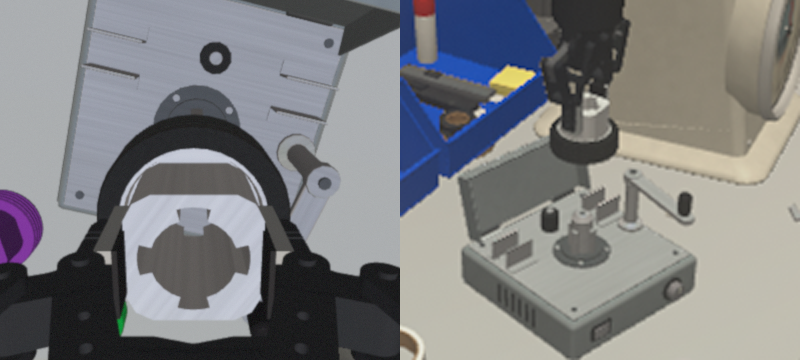

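The wheel is held square in the pads, with the bore centre at about pixel (313,337). The shaft stands free below it and the keeper is slightly off its open stop.

Run:
```python
from h import *
p=grab_frame("wrist"); P=state()["position"]
zt=P[2]-.0267+.054
# slot outer edge midpoints (crop -> pixel +120,+80)
for a,b in(((193,209),(193,309)),((137,258),(249,258))):
    A,B=[ray(p,q[0]+120,q[1]+80,zt) for q in(a,b)]; d=A-B; print((A+B)/2-P,np.linalg.norm(d),np.degrees(np.arctan2(d[1],d[0]))%90)
print(P,state()["orientation"])
```

```text
[-0.00074445  0.00149956  0.0273    ] 0.03496819134767449 86.5839262490529
[0.00022962 0.00144114 0.0273    ] 0.03510665451900358 86.58642095322236
[0.6112468  0.0605562  0.23630446] [-3.14153835e+00  7.39609017e-05 -6.03639890e-02]
```

```bash
python3 -m inch '[0.0003,0.0018,0.03,0,0,0,1, 0.0003,0.0018,0.06,0,0,0,1, 0.0003,0.0018,0.08,0,0,0,1, 0.0003,0.0018,0.084,0,0,0,1, 0.0003,0.0018,0.087,0,0,0,1, 0.0003,0.0018,0.09,0,0,0,1, 0.0003,0.0018,0.093,0,0,0,1]'
```

```text
clock: 9.25
position: [0.6122, 0.0582, 0.1443]
orientation: [3.142, -0.002, -0.061]
contact_force: [0.4, 0.2, -4.5]
opening: 0.0433
grip_force: 62.1
```

```bash
python3 -m inch '[0,0,0.002,0,0,0,1, 0,0,0.004,0,0,0,1, 0,0,0.006,0,0,0,1]'
```

```text
clock: 9.55
position: [0.6117, 0.0581, 0.1374]
orientation: [-3.142, -0.0, -0.061]
contact_force: [0.6, -0.0, -4.4]
opening: 0.0428
grip_force: 62.1
```

```bash
python3 -m inch '[0,0,0.002,0,0,0,1, 0,0,0.004,0,0,0,1, 0,0,0.004,0,0,0,1]'
```

```text
clock: 9.85
position: [0.6117, 0.0582, 0.133]
orientation: [-3.141, 0.0, -0.061]
contact_force: [0.1, 0.0, -4.3]
opening: 0.0429
grip_force: 62.1
```

```bash
python3 -m inch '[0,0,0.002,0,0,0,1, 0,0,0.004,0,0,0,1, 0,0,0.0055,0,0,0,1, 0,0,0.0065,0,0,0,1, 0,0,0.0065,0,0,0,1]'; python3 -c "
from workcell import *
print(state()['contact_force'],state()['torque'])"
```

```text
clock: 10.35
position: [0.6118, 0.0581, 0.1267]
orientation: [3.142, -0.0, -0.061]
contact_force: [1.2, 0.4, -4.0]
opening: 0.0428
grip_force: 62.2
[ 1.17676654  0.3782422  -4.02071165] [ 0.05888297 -0.17740477 -0.06676812]
```

```bash
python3 -m inch '[0.0003,0,0.001,0,0,0,1, 0.0003,0,0.002,0,0,0.02,1, 0.0003,0,0.0025,0,0,0,1, 0.0003,0,0.003,0,0,-0.02,1, 0.0003,0,0.0035,0,0,0,1, 0.0003,0,0.0035,0,0,0,1]'; python3 -c "
from workcell import *
print(state()['contact_force'],state()['torque'])"
```

```text
clock: 10.95
position: [0.6119, 0.0581, 0.1233]
orientation: [3.142, 0.0, -0.062]
contact_force: [0.9, -0.5, -4.2]
opening: 0.043
grip_force: 62.2
[ 0.94750483 -0.52974257 -4.18180205] [-0.00195343 -0.1190296  -0.00894789]
```

```bash
python3 -m inch '[0.0002,0,0.0015,0,0,0.02,1, 0.0002,0,0.003,0,0,0,1, 0.0002,0,0.0045,0,0,-0.02,1, 0.0002,0,0.006,0,0,0,1, 0.0002,0,0.006,0,0,0,1]'; python3 -c "
from workcell import *
print(state()['contact_force'],state()['torque'])"
```

```text
clock: 11.45
position: [0.612, 0.0582, 0.117]
orientation: [-3.142, 0.001, -0.062]
contact_force: [0.1, -1.1, -3.4]
opening: 0.0426
grip_force: 62.2
[ 0.12949219 -1.09198048 -3.35964668] [-0.03224743 -0.02634163 -0.01582987]
```

Meshed: the underside is about 10 mm past the spline ends. I'll continue down.

```bash
python3 -m inch '[0,0,0.002,0,0,0,1, 0,0,0.004,0,0,0,1, 0,0,0.006,0,0,0,1, 0,0,0.008,0,0,0,1, 0,0,0.01,0,0,0,1, 0,0,0.012,0,0,0,1, 0,0,0.013,0,0,0,1, 0,0,0.013,0,0,0,1]'; python3 -c "
from workcell import *
print(state()['contact_force'],state()['torque'])"
```

```text
clock: 12.25
position: [0.6121, 0.0581, 0.1042]
orientation: [-3.142, 0.0, -0.061]
contact_force: [0.3, -0.6, -3.3]
opening: 0.0434
grip_force: 62.2
[ 0.31798158 -0.56014636 -3.33589216] [-0.01714102  0.02930547  0.0540443 ]
```

```bash
python3 -m inch '[0,0,0.0015,0,0,0,1, 0,0,0.003,0,0,0,1, 0,0,0.0045,0,0,0,1, 0,0,0.0055,0,0,0,1, 0,0,0.0055,0,0,0,1]'; python3 -c "
from workcell import *
print(state()['contact_force'],state()['torque'])"
```

```text
clock: 12.75
position: [0.6121, 0.0581, 0.0986]
orientation: [-3.142, 0.0, -0.061]
contact_force: [0.4, -0.3, -3.3]
opening: 0.0434
grip_force: 62.2
[ 0.40232374 -0.26660396 -3.32317877] [-0.05327101 -0.0299047   0.0284856 ]
```

```bash
python3 -m inch '[0,0,0.0007,0,0,0,1, 0,0,0.0014,0,0,0,1, 0,0,0.0014,0,0,0,1]'
```

```text
clock: 13.05
position: [0.6122, 0.0581, 0.0978]
orientation: [3.142, -0.0, -0.061]
contact_force: [-0.4, -0.0, -0.7]
opening: 0.0428
grip_force: 62.7
```

```bash
python3 -m inch '[0,0,0.0005,0,0,0,1, 0,0,0.001,0,0,0,1, 0,0,0.001,0,0,0,1]'
```

```text
clock: 13.35
position: [0.6122, 0.0581, 0.0977]
orientation: [3.141, -0.001, -0.061]
contact_force: [-5.2, 0.5, 7.4]
opening: 0.0426
grip_force: 63.9
```

```bash
python3 -m inch '[0,0,-0.0008,0,0,0,0.3, 0,0,-0.0008,0,0,0,0.3, 0,0,-0.0008,0,0,0,0.3, 0,0,-0.0008,0,0,0,0.3, 0,0,-0.0008,0,0,0,0.3]'
```

```text
clock: 13.85
position: [0.6122, 0.0581, 0.0971]
orientation: [3.142, 0.0, -0.061]
contact_force: [0.2, -0.5, -0.3]
opening: 0.0597
grip_force: 0.0
```

```bash
python3 -m inch '[0,0,-0.01,0,0,0,0.3, 0,0,-0.03,0,0,0,0.3, 0,0,-0.06,0,0,0,0.3, 0,0,-0.1,0,0,0,0.3, -0.02,0,-0.145,0,0,0,0.3, -0.05,0,-0.175,0,0,0,0.3, -0.08,0,-0.185,0,0,0,0.3, -0.08,0,-0.185,0,0,0,0.3, -0.08,0,-0.185,0,0,0,0.3]'
python3 - <<'E'
from h import *
s=state();print(s["position"],s["orientation"])
p=grab_frame("wrist"); save(p,"w4.png"); np.savez("w4.npz",**{k:p[k] for k in("camera_matrix","R","t")})
print(proj(p,[.6116,.0585,.124]),look(p,"keeper_knob"),look(p,"feed_wheel"))
E
```

```text
clock: 14.75
position: [0.5322, 0.063, 0.2832]
orientation: [3.142, -0.002, -0.061]
contact_force: [0.0, 0.2, -0.4]
opening: 0.0599
grip_force: 0.0
[0.53222315 0.06300759 0.28316467] [ 3.14151409e+00 -1.70361792e-03 -6.12432157e-02]
[314.48398479 102.7806486 ] [(0.92, [0.55, 0.0021, 0.1406], [400.0, 189.0])] [(0.86, [0.6128, 0.055, 0.0943], [319.0, 103.0]), (0.85, [0.4347, 0.1701, 0.0243], [218.0, 290.0]), (0.84, [0.5216, 0.2479, 0.0241], [131.0, 214.0])]
```

View pics/w4.png

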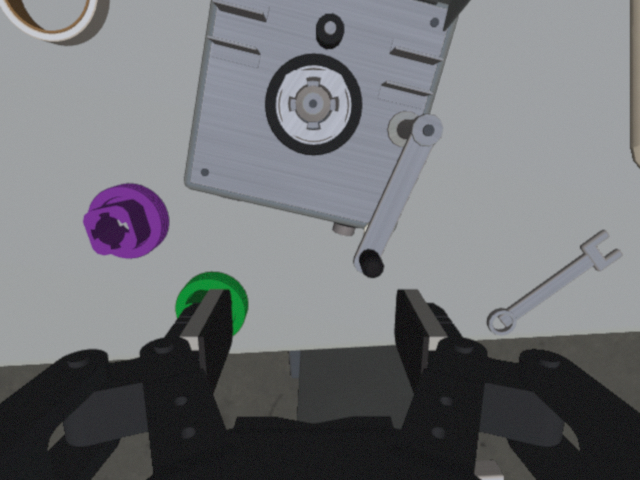

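Run:
```python
from h import *
p=dict(np.load("w4.npz")); b=np.array([-.0006,.0018,0])
print("wheel",ray(p,314,104,.118)-b)
K=ray(p,373,265,.164)-b; H=np.array([.5896,-.0186]); d=K[:2]-H; th=np.arctan2(d[1],d[0]); r=np.linalg.norm(d); print(K,r,np.degrees(th),"hinge img",ray(p,428,130,.14)-b)
y=-.061; P=np.array([.5322,.0630,.2832])
for T in (H+.098*np.array([np.cos(th),np.sin(th)]),):
    e=T-P[:2]; print(T,e[0]*np.cos(y)+e[1]*np.sin(y),e[0]*np.sin(y)-e[1]*np.cos(y),"wz",y-th)
# pushing arc in tool frame at start (yaw=th)
for k in range(0,18):
    a=th-np.radians(5*k); T=.098*np.array([np.cos(a)-np.cos(th),np.sin(a)-np.sin(th)]); c,s=np.cos(th),np.sin(th)
    print(5*k,round(np.degrees(a),1),(T[0]*c+T[1]*s).round(4),(T[0]*s-T[1]*c).round(4),round(np.radians(5*k),3))
```

```text
wheel [0.61168351 0.05705805 0.118     ]
[0.50364315 0.02370291 0.164     ] 0.09580248461845926 153.7962991059679 hinge img [ 0.58928371 -0.01876215  0.14      ]
[0.50167147 0.02467325] -0.028135262643722996 0.04011654734087073 wz -2.7452517967811514
0 153.8 0.0 0.0 0.0
5 148.8 -0.0004 0.0085 0.087
10 143.8 -0.0015 0.017 0.175
15 138.8 -0.0033 0.0254 0.262
20 133.8 -0.0059 0.0335 0.349
25 128.8 -0.0092 0.0414 0.436
30 123.8 -0.0131 0.049 0.524
35 118.8 -0.0177 0.0562 0.611
40 113.8 -0.0229 0.063 0.698
45 108.8 -0.0287 0.0693 0.785
50 103.8 -0.035 0.0751 0.873
55 98.8 -0.0418 0.0803 0.96
60 93.8 -0.049 0.0849 1.047
65 88.8 -0.0566 0.0888 1.134
70 83.8 -0.0645 0.0921 1.222
75 78.8 -0.0726 0.0947 1.309
80 73.8 -0.081 0.0965 1.396
85 68.8 -0.0895 0.0976 1.484
```

```bash
python3 -m inch '[-0.0275,0.04,0.03,0,0,-2.745,0.55, -0.0275,0.04,0.03,0,0,-2.745,0.55, -0.0275,0.04,0.03,0,0,-2.745,0.55, -0.0275,0.04,0.03,0,0,-2.745,0.55, -0.0275,0.04,0.03,0,0,-2.745,0.55, -0.0275,0.04,0.03,0,0,-2.745,0.55, -0.0275,0.04,0.03,0,0,-2.745,0.55, -0.0275,0.04,0.03,0,0,-2.745,0.55, -0.0275,0.04,0.03,0,0,-2.745,0.55, -0.0275,0.04,0.03,0,0,-2.745,0.55, -0.0275,0.04,0.03,0,0,-2.745,0.55, -0.0275,0.04,0.03,0,0,-2.745,0.55, -0.0275,0.04,0.03,0,0,-2.745,0.55, -0.0275,0.04,0.03,0,0,-2.745,0.55, -0.0275,0.04,0.03,0,0,-2.745,0.55, -0.0275,0.04,0.03,0,0,-2.745,0.55, -0.0275,0.04,0.03,0,0,-2.745,0.55, -0.0275,0.04,0.03,0,0,-2.745,0.55, -0.0275,0.04,0.03,0,0,-2.745,0.55, -0.0275,0.04,0.03,0,0,-2.745,0.55]'
python3 - <<'E'
from h import *
print(state()["qpos"])
p=grab_frame("wrist"); save(p,"w5.png"); print(proj(p,[.5017,.0247,.164]),look(p,"keeper_knob"))
E
```

```text
clock: 16.9
position: [0.5029, 0.0246, 0.2515]
orientation: [-3.141, -0.001, 2.684]
contact_force: [0.3, -0.2, -0.8]
opening: 0.0387
grip_force: 0.0
[-1.86639999e-01  2.84581360e-01  1.38359517e+00  3.17803265e-05
  1.47483514e+00 -1.29977834e+00]
[311.53698223 243.94634972] [(0.71, [0.5439, 0.0027, 0.1408], [310.0, 302.0])]
```

View pics/w5.png

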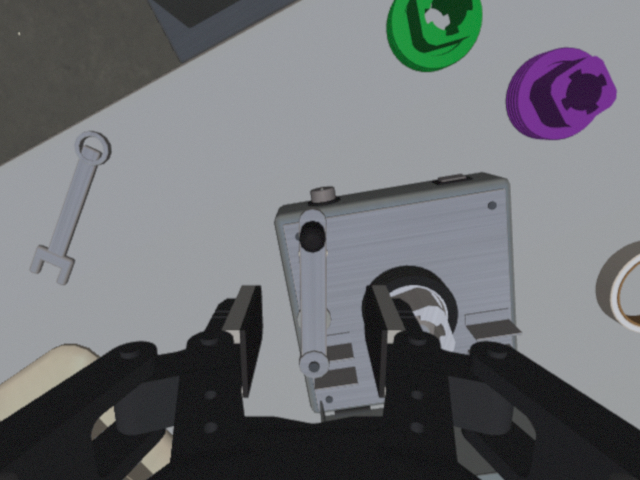

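```bash
python3 -m inch '[0.001,0,0.03,0,0,0,0.55, 0.001,0,0.06,0,0,0,0.55, 0.001,0,0.085,0,0,0,0.55, 0.001,0,0.1,0,0,0,0.55, 0.001,0,0.108,0,0,0,0.65, 0.001,0,0.108,0,0,0,0.76, 0.001,0,0.108,0,0,0,0.76, 0.001,0,0.108,0,0,0,0.76]'
```

```text
clock: 17.8
position: [0.502, 0.0251, 0.1451]
orientation: [3.141, 0.002, 2.684]
contact_force: [-1.0, -0.7, 0.1]
opening: 0.021
grip_force: 0.0
```

```bash
python3 -m inch '[-0.0004,0.0085,0,0,0,0.087,0.76, -0.0015,0.017,0,0,0,0.175,0.76, -0.0033,0.0254,0,0,0,0.262,0.76, -0.0059,0.0335,0,0,0,0.349,0.76, -0.0092,0.0414,0,0,0,0.436,0.76, -0.0131,0.049,0,0,0,0.524,0.76, -0.0177,0.0562,0,0,0,0.611,0.76, -0.0229,0.063,0,0,0,0.698,0.76, -0.0229,0.063,0,0,0,0.698,0.76, -0.0229,0.063,0,0,0,0.698,0.76]'
python3 - <<'E'
from h import *
s=state();print(s["contact_force"],s["torque"],s["position"],s["orientation"])
H=np.array([.5896,-.0186]);d=s["position"][:2]-H;y=s["orientation"][2];P=s["position"]
print(np.linalg.norm(d),np.degrees(np.arctan2(d[1],d[0])),np.degrees(y))
for a in (108.8,103.8,98.8,93.8,88.8,83.8,78.8,75.8,73.6,71):
    r=np.radians(a);T=H+.098*np.array([np.cos(r),np.sin(r)])-P[:2];c,q=np.cos(y),np.sin(y)
    print(a,(T[0]*c+T[1]*q).round(4),(T[0]*q-T[1]*c).round(4),(y-r).round(3))
p=grab_frame("top");print(look(p,"keeper_knob"))
E
```

```text
clock: 18.8
position: [0.5499, 0.0715, 0.1446]
orientation: [3.141, 0.0, 1.988]
contact_force: [0.3, -0.9, -0.1]
opening: 0.0203
grip_force: 0.0
[ 0.28281227 -0.90945534 -0.12721531] [-0.05921438  0.01074059  0.00491304] [0.5498861  0.07154923 0.14457019] [3.14103355e+00 3.08542970e-04 1.98814760e+00]
0.09850927163073014 113.7751756547523 113.91246655797498
108.8 -0.0009 0.0085 0.089
103.8 -0.002 0.017 0.176
98.8 -0.0039 0.0253 0.264
93.8 -0.0065 0.0335 0.351
88.8 -0.0098 0.0414 0.438
83.8 -0.0137 0.0489 0.526
78.8 -0.0183 0.0561 0.613
75.8 -0.0214 0.0603 0.665
73.6 -0.0238 0.0632 0.704
71 -0.0267 0.0665 0.749
[]
```

```bash
python3 -m inch '[-0.0007,0.0085,0,0,0,0.089,0.76, -0.002,0.017,0,0,0,0.176,0.76, -0.0039,0.0253,0,0,0,0.264,0.76, -0.0065,0.0335,0,0,0,0.351,0.76, -0.0098,0.0414,0,0,0,0.438,0.76, -0.0137,0.0489,0,0,0,0.526,0.76, -0.0183,0.0561,0,0,0,0.613,0.76, -0.0214,0.0603,0,0,0,0.665,0.76, -0.0238,0.0632,0,0,0,0.704,0.76, -0.0238,0.0632,0,0,0,0.704,0.76]'
```

```text
clock: 19.9
position: [0.6174, 0.0751, 0.1442]
orientation: [3.142, -0.0, 1.282]
contact_force: [-0.5, 0.7, -0.3]
opening: 0.0205
grip_force: 0.0
```

```bash
python3 -m inch '[-0.0005,0.001,0,0,0,0,0.76, -0.001,0.002,0,0,0,0,0.76, -0.0015,0.003,0,0,0,0,0.76, -0.0015,0.003,0,0,0,0,0.76]'
```

```text
clock: 20.3
position: [0.6198, 0.0729, 0.1443]
orientation: [-3.142, -0.0, 1.282]
contact_force: [-1.0, 0.7, 0.2]
opening: 0.0205
grip_force: 0.4
```

```bash
python3 -m inch '[0,0.001,0,0,0,0,0.76, 0,0.002,0,0,0,0,0.76, 0,0.002,0,0,0,0,0.76]'
```

```text
clock: 20.6
position: [0.6203, 0.0728, 0.1441]
orientation: [-3.138, 0.001, 1.282]
contact_force: [-7.5, 1.4, 2.8]
opening: 0.0206
grip_force: 4.1
```

```bash
python3 -m inch '[0,0.001,0,0,0,0,0.76, 0,0.0015,0,0,0,0,0.76, 0,0.0015,0,0,0,0,0.76]'
```

```text
clock: 20.9
position: [0.6205, 0.0728, 0.144]
orientation: [-3.135, 0.001, 1.283]
contact_force: [-14.1, 2.2, 5.5]
opening: 0.0208
grip_force: 7.0
```

```bash
python3 -m inch '[0,-0.002,0,0,0,0,0.76, 0,-0.004,0,0,0,0,0.7, 0,-0.004,0,0,0,0,0.55, 0,-0.004,0,0,0,0,0.55, 0,-0.004,0,0,0,0,0.55, 0,-0.004,-0.01,0,0,0,0.55, 0,-0.004,-0.04,0,0,0,0.55, 0,-0.004,-0.08,0,0,0,0.55, 0,-0.004,-0.12,0,0,0,0.55, -0.04,-0.05,-0.14,0,0,0,0.55, -0.08,-0.1,-0.14,0,0,0,0.55, -0.08,-0.14,-0.14,0,0,0,0.55, -0.08,-0.15,-0.14,0,0,0,0.55, -0.08,-0.15,-0.14,0,0,0,0.55]'
python3 - <<'E'
from h import *
p=grab_frame("top");save(p,"top6.png");q=grab_frame("side");save(q,"side6.png");print(look(p,"keeper_knob"))
a=p["frame"][160:280,280:440];b=q["frame"][180:320,240:420]
f=lambda x:cv2.cvtColor(cv2.resize(x,(400,300),interpolation=cv2.INTER_CUBIC),cv2.COLOR_RGB2BGR)
cv2.imwrite("pics/m6.png",np.hstack([f(a),f(b)]))
E
```

```text
clock: 22.3
position: [0.4543, 0.0384, 0.286]
orientation: [3.139, -0.0, 1.282]
contact_force: [0.5, -0.3, -0.2]
opening: 0.0383
grip_force: 0.0
[(0.83, [0.6053, 0.0287, 0.1396], [362.0, 214.0])]
```

View pics/m6.png

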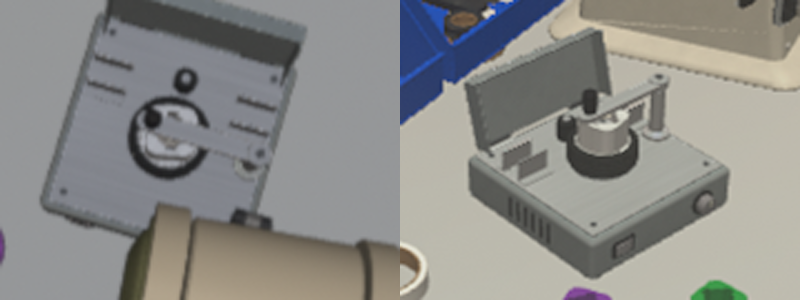

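The keeper is shut at its stop over the home wheel, and the arm is well clear. I'm handing the job in.

```bash
python3 -c "
from workcell import *
print(close_job())"
```

```text
the job is handed in; nothing more can be done
None
```

The feed wheel is back on the splined shaft, collar up and home on the shoulder, with the keeper arm swung to its stop over it. The job is handed in at about 22 s on the clock; I pressed the wheel with roughly 11 N at most and did not touch the other things on the bench.

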